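# Hook an air filter into its airbox and clip it down

## Robot

A 7-joint arm with a two-finger parallel gripper is mounted at the origin on the work surface. World frame = base frame: x ahead of the robot, y to its left, z up, the work surface at z = 0. Lengths are in m, angles in degrees, forces in N, time in s.
With the tool pointing down it reaches from about 0.4 to 0.925 m from the base axis. Payload 5.6 kg.
Tool frame: the origin (TCP) lies on the centre line of the jaws, within the pads' length; the fingertips stand 22 mm ahead of it and the grasp point (between the pads) lies 3 mm ahead of it; y points along the fingers, z is the direction in which the jaws open and shut, and the axes are right-handed (so a half turn about y gives the same grasp; the last joint's range is limited). The gripper opens to 85 mm and grips with 20 to 120 N. Pads are 22 mm wide; open, the fingers measure 114 mm over their backs; the gripper's body (76 mm by 85 mm) begins 54 mm behind the grasp point. The pads swing forward as they close: fully open they stand 13 mm farther back than shut.
Start: joints at [-70.818, 26.786, -0.665, 91.828, 0.344, 61.387, -3.226], TCP at [0.24, 0.604, 0.218] pointing down, gripper open.
Joint ranges: [-144.91, 144.91], [-17.63, 115.5], [-89.93, 88.59], [15.96, 139.68], [-74.01, 254.01], [8.47, 105.57], [-167.45, 167.45]. Speed limits (degrees/s): [147.25, 147.25, 180, 180, 180, 180, 180].

## Interface

Orientations are given as a 3x3 rotation matrix whose columns are the frame's x, y, z axes.
In Python, from plant import state, grab_frame, sign_off gives the robot as it stands.
- The arm moves only by the shell command python3 -m creep 'ROWS'. ROWS is a JSON object of lists of equal length, an entry for each row: "dp": the shift along the tool's x, y, z in mm, a list of three; "rotation": the turn, a rotation vector about the tool's x, y, z in degrees, a list of three; "jaw": the opening, from 0 (shut) to 1 (fully open). In form: {"dp": [[dx, dy, dz], ...], "rotation": [[rx, ry, rz], ...], "jaw": [jaw, ...]}. A call has 1 to 20 rows; each row shifts and turns the commanded pose from where the row before left it, along the tool's axes as they then stand; what a row does not reach is not made up. A row lasts 1/12 s, in which the tool goes at most 41.7 mm and 7.16 degrees, less where a joint would pass 70% of its speed; a pose out of reach is approached as far as the arm can. A call with a gripper value outside its range is refused whole. The fingers move at their own pace and stop on an object; the grip force is fixed at half the most. Time passes only in rows, so rows that do not move let the fingers close. It gives the time, the measured TCP pose, the force and the opening at its end, in the units of the state.
- state(): the state, without advancing time (a new reading comes with each control period).
- grab_frame(name): name is "scene" or "top" or "wrist"; returns a dict with "image" (384x512x3 uint8, blue, green, red), "intrinsics" (3x3 intrinsics, pixels), "xyz" and "attitude" of the camera in the world; the wrist camera has in their place "tool_from_camera" (4x4, takes a point from camera to tool coordinates, whose origin is the TCP and whose axes are the tool frame's). Camera axes: x right, y up, looking along -z (the intrinsics and any distortion apply to the point x, -y, -z); pixel columns grow to the right and rows downward; lengths in m; the calibration is good to about 2 mm. A picture is of the moment at which its call begins: read the wrist's pose just before it. There is no depth.
- sign_off(): hands the job in, once; it reports no verdict.
The state is a dict: "clock": time; "q": joint angles; "joint_vel": joint speeds; "joint_efforts": joint torques, N m; "ee_pos": TCP position; "eef_rot": TCP orientation; "force": force on the tool from outside, world axes, zero at the start; "ft_torque": the same for the moment, N m; "gripper_width": finger opening in m.
Only numpy, scipy, OpenCV 4.12 (cv2) and the standard library are available. Lean on these libraries where they do the work, as an engineer would, in place of code of your own. Each camera call takes 0.05 s, during which the arm holds its last target. There are 200 camera calls.

## Task

Fit the orange air filter into the open airbox: hook its tongue under the yellow lip, then lower the opposite edge under control, without letting it fall, until the filter lies flat and flush with the rim. Then turn the red clip all the way over the filter and let go. Leave everything else on the counter where it is.

Things in the scene. Friction and masses are not known exactly. Their poses are not given: they have to be found in the camera images.
- filter: loose panel air filter, 0.25 kg: orange frame 130 (x) x 110 (y) x 18 thick, white pleats; starts flat on the counter, top up. Origin: centre of the frame's underside; z out of the top. An orange grip rib stands over the origin: 12 thick in x, 50 wide in y, from z 18 to 52. At the -x edge a flat tongue, 90 wide in y, z 0 to 6, sticks out from x -65 to -89 (mm).
- filter_tongue (a point): middle of the tongue's free end at its underside: (-89, 0, 0) mm in the filter's frame
- filter_far (a point): middle of the lower edge opposite the tongue: (65, 0, 0) mm in the filter's frame
- airbox: grey airbox 176 (x) x 128 (y) x 58 tall, open on top, fixed to the counter. Origin: centre of its underside; z up. Inner walls at x -80 and 80, y -58 and 58; a black ledge all round inside, top at z 40, carries the filter, its top then flush with the rim at z 58. Home: filter axes parallel to the airbox's, filter origin at about (12, 0, 40) mm, 3 mm play each way in x and y.
- airbox_lip (a point): middle of the inner lower edge, (-66, 0, 53) mm in the airbox frame, of the yellow lip: full width along the -x wall, x -80 to -66, z 53 to 58. The tongue goes in the 13 mm high slot between ledge and lip. Filter with tongue is 154 long, the opening from lip to +x wall only 146: it enters tongue first, tilted 0.2 to 0.3 rad with the far edge up.
- clip (a joint): angle (rad) of the red clip, a flat bar 50 long, 14 wide, z 61 to 67 mm in the airbox frame. 0 = closed, at its stop, bar pointing to the airbox's -x, over the filter's far edge; grows as the bar swings towards the airbox's +y (1.57: bar along +y), at most 2.1. Starts open at 1.5 to 2.0, stays where it is left, needs about 1 N at its knob.
- clip_knob (a point): top of the clip's upright round finger knob, 10 mm diameter, z 67 to 92 mm in the airbox frame, 44 mm from the clip's axis; it moves with the clip
- clip_pivot (a point): on the clip's upright axis, at the bar's underside: (104, 0, 61) mm in the airbox frame. It stands on a boss outside the +x wall (to x 118, z 60); beside that an air outlet stub, 44 mm diameter, reaches x 120 at y -36
- oil_filter: bystander: blue spin-on oil filter, 72 diameter, 82 tall (mm); origin at the underside
- oil_bottle: bystander: grey oil bottle with black cap, 80 diameter, 200 tall (mm); origin at the underside
- coolant: bystander: green coolant bottle with white cap, 70 diameter, 170 tall (mm); origin at the underside
- bulb_carton: bystander: yellow carton 90 x 60 x 50 (mm); origin at the underside
- plug_carton: bystander: blue carton 100 x 70 x 35 (mm); origin at the underside
- screwdriver: bystander: screwdriver with red handle lying on the counter, about 200 long (mm); origin at the underside
- grease_tin: bystander: red tin, 64 diameter, 60 tall (mm); origin at the underside
There are look-alikes about, which are no part of the job. Of the things that look like the filter, the largest one is meant.

How it is judged (in metres and radians):
On the way, in this order (a step that is already met when the one before it is completed fails the run):
1. the tongue is under the lip while the far edge is still raised (x of filter_tongue in the frame of airbox between -0.084 and -0.069 m and z of filter_tongue in the frame of airbox between 0.034 and 0.053 m and y of filter_tongue in the frame of airbox between -0.015 and 0.015 m and angle between filter's own z axis and vertical above 0.08 rad and z of filter_far in the frame of airbox above 0.05 m), for 0.05 s.
2. the filter lies flat on the ledge, tongue under the lip, clip still open (x of filter_tongue in the frame of airbox below -0.071 m and z of each of filter_tongue, filter_far in the frame of airbox below 0.044 m and z of filter_far in the frame of airbox above 0.034 m and x of filter_far in the frame of airbox below 0.083 m and y of filter_tongue in the frame of airbox between -0.006 and 0.006 m and angle between filter's own z axis and vertical below 0.05 rad and value of joint clip above 0.6 rad), for 0.2 s.
At the end, for the whole second after the job is handed in: The filter lies at rest on the airbox ledge, both edges within 4 mm of it and tilted less than 0.05 rad, tongue at least 5 mm under the lip and centred within 6 mm, and the clip is within 0.15 rad of closed (x of filter_tongue in the frame of airbox below -0.071 m and z of each of filter_tongue, filter_far in the frame of airbox below 0.044 m and z of filter_far in the frame of airbox above 0.034 m and x of filter_far in the frame of airbox below 0.083 m and y of filter_tongue in the frame of airbox between -0.006 and 0.006 m and angle between filter's own z axis and vertical below 0.05 rad and value of joint clip below 0.15 rad and linear speed of filter below 0.02 m/s); the robot touches nothing.
It fails at once if with its tongue hooked, the filter was let fall (turning faster than 3.5 rad/s) (x of filter_tongue in the frame of airbox between -0.084 and -0.069 m and z of filter_tongue in the frame of airbox between 0.034 and 0.053 m and y of filter_tongue in the frame of airbox between -0.015 and 0.015 m and angle between filter's own z axis and vertical above 0.05 rad and angular speed of filter above 3.5 rad/s).
It fails at once if a bystander was moved more than 40 mm (distance of any of oil_filter, oil_bottle, coolant, bulb_carton, plug_carton, screwdriver, grease_tin from where it was at the start of the episode above 0.04 m).
It also fails if it takes over 46 s, if anything falls off the work surface, if the arm or the gripper's body presses on something with over 40 N, if the wrist force passes 120 N, or if a joint passes its speed limit or range.

## Working session

There is one attempt and no reset: what is moved stays moved. The work goes in short steps, Python scripts to look and compute and a shell command to move; the robot and the scene stay as the last step left them, time stands still between calls to the robot, and variables do not carry over. Pictures are saved under pics/ and viewed, about 8 in all and at most 12, crops included, and the job is handed in when it is done.

```bash
mkdir -p pics; ls; python3 - <<'E'
from plant import state, grab_frame
import cv2,numpy as np
np.set_printoptions(precision=4,suppress=True)
s=state();print(s)
for n in("scene","top"):
    f=grab_frame(n);cv2.imwrite(f"pics/{n}0.png",f["image"]);print(n,{k:v for k,v in f.items() if k!="image"})
E
```

```text
pics
{'clock': 0.0, 'q': array([-70.8169,  26.8365,  -0.6637,  91.8804,   0.3446,  61.3851,
        -3.2273]), 'joint_vel': array([-0.0977, -0.0692, -0.0204,  0.0472, -0.1131, -0.0727, -0.034 ]), 'joint_efforts': array([  0.0007, -53.239 ,   0.0211, -25.1293,   0.0114,   0.0077,
         0.    ]), 'ee_pos': array([0.2396, 0.6036, 0.2169]), 'eef_rot': array([[ 0.9294, -0.0005,  0.369 ],
       [-0.369 , -0.0017,  0.9294],
       [ 0.0001, -1.    , -0.0017]]), 'force': array([ 0.9228,  0.9111, -0.0722]), 'ft_torque': array([ 0.0257,  0.013 , -0.0332]), 'gripper_width': 0.08540848076053977}
scene {'intrinsics': array([[378.5466,   0.    , 257.9304],
       [  0.    , 378.5466, 194.9198],
       [  0.    ,   0.    ,   1.    ]]), 'xyz': array([1.154 , 0.0041, 1.1388]), 'attitude': array([[ 0.0134, -0.8634,  0.5044],
       [ 0.9999,  0.0147, -0.0013],
       [-0.0063,  0.5044,  0.8635]])}
top {'intrinsics': array([[476.7689,   0.    , 257.7597],
       [  0.    , 476.7689, 189.8925],
       [  0.    ,   0.    ,   1.    ]]), 'xyz': array([0.2309, 0.0279, 1.5213]), 'attitude': array([[ 0.0139,  0.9801, -0.198 ],
       [-0.9998,  0.016 ,  0.0091],
       [ 0.0121,  0.1979,  0.9801]])}
```

```bash
python3 - <<'E'
import cv2
for n in("scene","top"):
    i=cv2.imread(f"pics/{n}0.png");cv2.imwrite(f"pics/{n}0b.png",cv2.resize(i,(800,600),interpolation=cv2.INTER_CUBIC))
E
```

```text
(no output)
```

View pics/top0b.png

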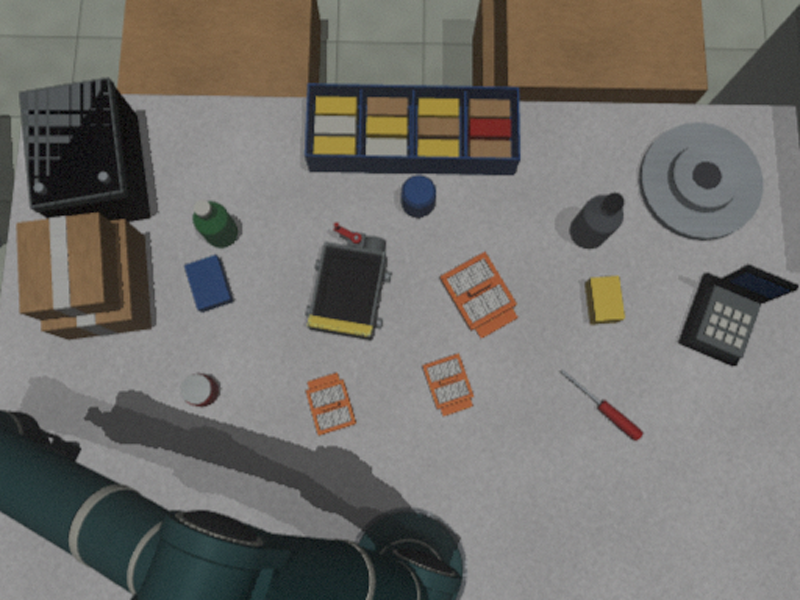

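View pics/scene0b.png

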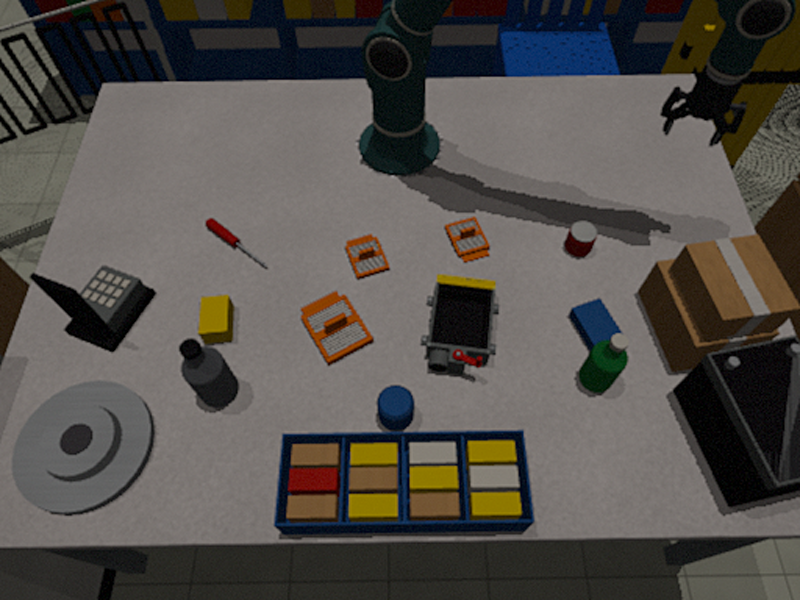

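```bash
python3 - <<'E'
import cv2
i=cv2.imread("pics/top0.png")[138:220,192:347]
cv2.imwrite("pics/topc.png",cv2.resize(i,None,fx=5,fy=5,interpolation=cv2.INTER_CUBIC))
E
```

```text
(no output)
```

View pics/topc.png

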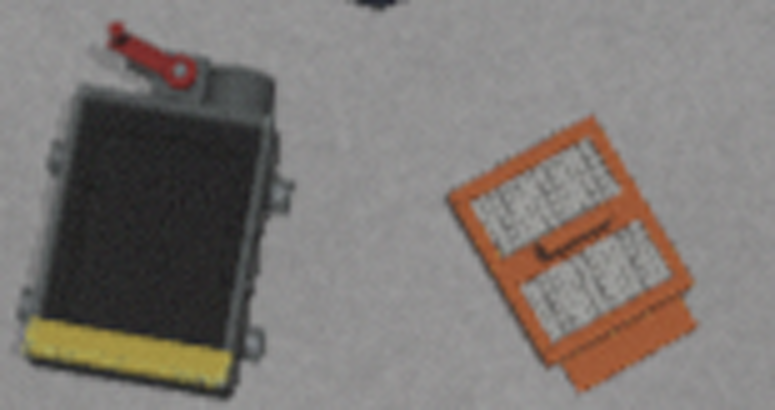

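```bash
cat > h.py <<'E'
import numpy as np, cv2
from scipy.optimize import least_squares
from scipy.spatial.transform import Rotation as R
np.set_printoptions(precision=4,suppress=True)
def camtop():
    K=np.array([[476.7689,0,257.7597],[0,476.7689,189.8925],[0,0,1]])
    return K,np.array([0.2309,0.0279,1.5213]),np.array([[0.0139,0.9801,-0.198],[-0.9998,0.016,0.0091],[0.0121,0.1979,0.9801]])
def proj(P,cam):
    K,t,A=cam; c=(np.asarray(P)-t)@A
    return np.c_[K[0,2]+K[0,0]*c[:,0]/-c[:,2], K[1,2]+K[1,1]*-c[:,1]/-c[:,2]]
def pose(p,P,z=0):
    c,s=np.cos(p[2]),np.sin(p[2]); P=np.asarray(P)
    return np.c_[p[0]+c*P[:,0]-s*P[:,1],p[1]+s*P[:,0]+c*P[:,1],P[:,2]+z]
def fit(P,uv,cam,p0,z=0):
    r=least_squares(lambda p:(proj(pose(p,P,z),cam)-uv).ravel(),p0,loss='soft_l1')
    return r.x,(proj(pose(r.x,P,z),cam)-uv)
E
python3 - <<'E'
from h import *
cam=camtop(); cu=lambda L:np.array([(192+(x+.5)/5-.5,138+(y+.5)/5-.5) for x,y in L])
F=np.array([(65,-55,18),(65,55,18),(-65,55,18),(-65,-55,18),(-89,45,6),(-89,-45,6)])/1e3
p,r=fit(F,cu([(593,117),(449,192),(549,362),(692,280),(582,390),(697,325)]),cam,[.65,-.1,.4]);print("filter",p,np.degrees(p[2]));print(r)
B=np.array([(80,58,58),(80,-58,58),(-66,58,58),(-66,-58,58),(104,0,67)])/1e3
q,r=fit(B,cu([(85,97),(265,122),(32,318),(235,350),(181,70)]),cam,[.65,.1,0]);print("box",q,np.degrees(q[2]));print(r)
# knob angle
from scipy.optimize import minimize_scalar
f=lambda a:np.sum((proj(pose(q,[[.104-.044*np.cos(a),.044*np.sin(a),.092]]),cam)-cu([(115,26)]))**2)
m=minimize_scalar(f,bounds=(.8,2.4),method='bounded');print(m.x,m.fun)
E
```

```text
filter [ 0.5538 -0.1409  0.5287] 30.29268139851391
[[-0.0548 -1.223 ]
 [-0.4186 -0.1284]
 [-0.0419  0.461 ]
 [ 0.7757  0.2722]
 [-0.5492  0.3706]
 [ 0.3769 -0.1778]]
box [ 0.5439  0.1258 -0.1419] -8.127769681160654
[[-0.0551 -0.2666]
 [ 0.0531  0.3405]
 [ 2.3103  0.3139]
 [-1.4915 -0.3033]
 [-0.0865 -0.0609]]
1.8976063711511462 0.10663579672154612
```

```bash
python3 -m creep '{"dp":[[0,0,0],[0,0,0],[0,0,0],[0,0,0],[0,0,0],[0,0,0],[20,0,-3],[36,0,-4.7],[36,0,-4.7],[36,0,-4.7],[36,0,-4.7],[36,0,-4.7],[36,0,-4.7],[36,0,-4.7],[36,0,-4.7],[36,0,-4.7],[36,0,-4.7],[36,0,-4.7],[36,0,-4.7],[36,0,-4.7]],"rotation":[[0,6.33,0],[0,6.33,0],[0,6.33,0],[0,6.33,0],[0,6.33,0],[0,6.33,0],[0,0,0],[0,0,0],[0,0,0],[0,0,0],[0,0,0],[0,0,0],[0,0,0],[0,0,0],[0,0,0],[0,0,0],[0,0,0],[0,0,0],[0,0,0],[0,0,0]],"jaw":[1,1,1,1,1,1,1,1,1,1,1,1,1,1,1,1,1,1,1,1]}'
cat >> h.py <<'E'
def go(target,zdir,tilt=0.,s=None):
    """tool-frame shift (mm, in current axes) and rotvec (deg) to reach TCP target, tool z heading zdir deg, tilted by tilt deg about tool x"""
    from plant import state
    s=s or state(); A=np.array(s["eef_rot"]); a=np.radians(zdir)
    z=np.array([np.cos(a),np.sin(a),0]); y=np.array([0,0,-1.]); T=np.c_[np.cross(y,z),y,z]@R.from_euler('x',tilt,degrees=True).as_matrix()
    rv=R.from_matrix(A.T@T).as_rotvec(degrees=True); d=(np.asarray(target)-s["ee_pos"])*1e3
    print("t",s["clock"],"pos",np.array(s["ee_pos"]),"F",np.array(s["force"]),"w",s["gripper_width"],"q7",s["q"][6])
    print("dp in current axes",A.T@d,"in final axes",T.T@d,"rot",rv)
E
python3 -c "
from h import *;go([.5538,-.1409,.217],30.3)"
```

```text
clock: 1.77
ee_pos: [0.4313, 0.1489, 0.2179]
eef_rot: [[0.506, -0.0, 0.863], [-0.863, 0.0, 0.506], [-0.0, -1.0, 0.0]]
force: [0.8, 0.9, 0.1]
gripper_width: 0.0852
t 1.7667 pos [0.4313 0.1489 0.2179] F [0.7609 0.9142 0.0976] w 0.08519106200247598 q7 10.911685240074332
dp in current axes [311.9513   0.7883 -40.9172] in final axes [312.0066   0.859  -40.492 ] rot [-0.0003  0.0781 -0.0129]
```

```bash
cat >> h.py <<'E'
def wrist(name):
    from plant import state,grab_frame
    s=state(); f=grab_frame("wrist"); cv2.imwrite(f"pics/{name}.png",f["image"])
    T=np.eye(4);T[:3,:3]=s["eef_rot"];T[:3,3]=s["ee_pos"];C=T@f["tool_from_camera"]
    np.savez(f"pics/{name}.npz",K=f["intrinsics"],t=C[:3,3],A=C[:3,:3])
def wcam(name):
    d=np.load(f"pics/{name}.npz");return d["K"],d["t"],d["A"]
E
python3 -c "
from h import *;wrist('w1');c=wcam('w1');print(c);print(proj(pose([.5439,.1258,-.1419],np.array([(80,58,58),(80,-58,58),(-66,58,58),(-66,-58,58),(104,0,67)])/1e3),c))"
python3 -m creep '{"dp":[[36,0,-4.7],[36,0,-4.7],[36,0,-4.7],[36,0,-4.7],[36,0,-4.7],[36,0,-4.7],[36,0,-4.7],[36,0,-4.7],[20,0,-3],[4,0,0],[0,0,0],[0,0,0]],"rotation":[[0,0,0],[0,0,0],[0,0,0],[0,0,0],[0,0,0],[0,0,0],[0,0,0],[0,0,0],[0,0,0],[0,0,0],[0,0,0],[0,0,0]],"jaw":[1,1,1,1,1,1,1,1,1,1,1,1]}'
python3 - <<'E'
from h import *;wrist('w2');go([.5538,-.1409,.217],30.3);c=wcam('w2')
print(proj(pose([.5538,-.1409,.5287],np.array([(65,-55,18),(65,55,18),(-65,55,18),(-65,-55,18),(-89,45,6),(-89,-45,6),(0,25,52),(0,-25,52)])/1e3),c))
a=cv2.imread('pics/w1.png');b=cv2.imread('pics/w2.png');cv2.imwrite('pics/w12.png',cv2.resize(np.vstack([a,b]),(800,1200))[:600])
E
```

```text
(array([[331.5946,   0.    , 249.8299],
       [  0.    , 331.5946, 192.4483],
       [  0.    ,   0.    ,   1.    ]]), array([0.3908, 0.2187, 0.3741]), array([[ 0.8625, -0.4802, -0.1599],
       [ 0.5061,  0.8182,  0.2729],
       [-0.0002, -0.3162,  0.9487]]))
[[423.4779 243.3061]
 [347.2516 314.6168]
 [321.4715 159.0625]
 [247.3477 243.1019]
 [402.4945 296.9077]]
clock: 2.82
ee_pos: [0.5535, -0.1378, 0.2173]
eef_rot: [[0.506, -0.001, 0.862], [-0.862, 0.001, 0.506], [-0.001, -1.0, -0.001]]
force: [1.5, -0.5, -0.2]
gripper_width: 0.0855
t 2.8667 pos [ 0.5535 -0.1372  0.2175] F [0.8088 0.3004 0.8824] w 0.08565350716758417 q7 52.84774048836559
dp in current axes [ 3.3199  0.45   -1.6307] in final axes [ 3.3241  0.4546 -1.6208] rot [ 0.019   0.1722 -0.0886]
[[305.0525 209.3198]
 [310.8339 111.0836]
 [186.4052 110.7635]
 [191.9409 209.025 ]
 [166.9025 119.2412]
 [172.7564 197.3179]
 [248.4258 145.3264]
 [248.3721 193.8778]]
```

View pics/w2.png

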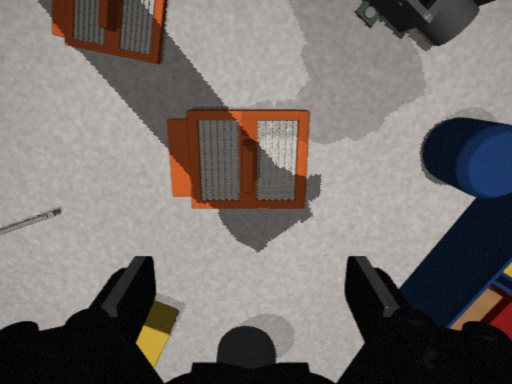

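View pics/w1.png

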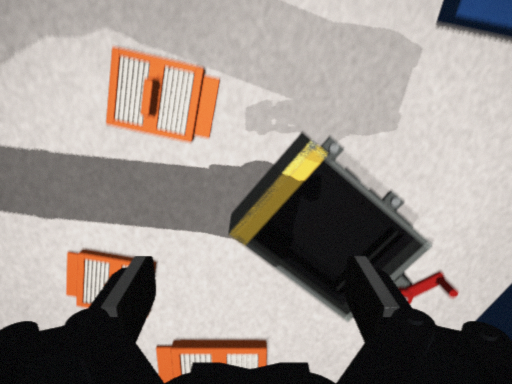

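```bash
python3 -m creep '{"dp":[[2,12,-1],[0,24,0],[0,24,0],[0,24,0],[0,20,0],[0,0,0],[0,0,0]],"rotation":[[0,0,0],[0,0,0],[0,0,0],[0,0,0],[0,0,0],[0,0,0],[0,0,0]],"jaw":[0.7,0.7,0.7,0.7,0.7,0.7,0.7]}'; python3 -c "
from h import *;go([.5538,-.1409,.045],30.3)"
```

```text
clock: 3.45
ee_pos: [0.5531, -0.1401, 0.1128]
eef_rot: [[0.507, -0.003, 0.862], [-0.862, 0.001, 0.507], [-0.002, -1.0, -0.002]]
force: [-0.3, 0.4, 0.2]
gripper_width: 0.0599
t 3.45 pos [ 0.5531 -0.1401  0.1128] F [-0.3136  0.4196  0.171 ] w 0.059865828285225346 q7 57.68481481039896
dp in current axes [ 1.1278 67.8257  0.3574] in final axes [ 1.0035 67.8283  0.217 ] rot [ 0.1208  0.1398 -0.1045]
```

```bash
python3 -m creep '{"dp":[[1,15,0],[0,24,0],[0,18,0],[0,10,0],[0,0,0],[0,0,0],[0,0,0]],"rotation":[[0,0,0],[0,0,0],[0,0,0],[0,0,0],[0,0,0],[0,0,0],[0,0,0]],"jaw":[0.6,0.6,0.6,0.6,0.6,0.6,0.6]}'; python3 -c "
from h import *;go([.5538,-.1409,.045],30.3)"
```

```text
clock: 4.03
ee_pos: [0.5558, -0.1423, 0.0484]
eef_rot: [[0.506, 0.003, 0.863], [-0.863, -0.0, 0.506], [0.002, -1.0, 0.002]]
force: [0.6, -0.3, 0.7]
gripper_width: 0.0513
t 4.0333 pos [ 0.5558 -0.1423  0.0484] F [ 0.606  -0.2812  0.708 ] w 0.05128582733152294 q7 60.91023792950298
dp in current axes [-2.2445  3.38   -0.96  ] in final axes [-2.2378  3.3856 -0.9562] rot [-0.1143  0.0769  0.0928]
```

```bash
python3 -m creep '{"dp":[[-1,2.5,0],[0,0,0],[0,0,0],[0,0,0],[0,0,0],[0,0,0],[0,0,0],[0,0,0],[0,0,0],[0,0,0],[0,-5,0],[0,-10,0],[0,-20,0],[0,-25,0],[0,-25,0],[0,-25,0],[0,-15,0],[0,0,0],[0,0,0]],"rotation":[[0,0,0],[0,0,0],[0,0,0],[0,0,0],[0,0,0],[0,0,0],[0,0,0],[0,0,0],[0,0,0],[0,0,0],[0,0,0],[0,0,0],[0,0,0],[0,0,0],[0,0,0],[0,0,0],[0,0,0],[0,0,0],[0,0,0]],"jaw":[0.6,0,0,0,0,0,0,0,0,0,0,0,0,0,0,0,0,0,0]}'; python3 -c "
from h import *;go([.5538,-.1409,.045],30.3);wrist('w3')"
```

```text
clock: 5.62
ee_pos: [0.5547, -0.1413, 0.1709]
eef_rot: [[0.506, 0.003, 0.863], [-0.863, 0.0, 0.506], [0.001, -1.0, 0.003]]
force: [0.9, 0.6, 0.3]
gripper_width: 0.0
t 5.6167 pos [ 0.5547 -0.1413  0.1709] F [0.8987 0.6044 0.339 ] w 2.1289363264122534e-05 q7 55.29019003614551
dp in current axes [ -0.9364 125.887   -0.9203] in final axes [ -0.7725 125.89    -0.6047] rot [-0.1442  0.0743  0.0742]
```

View pics/w3.png

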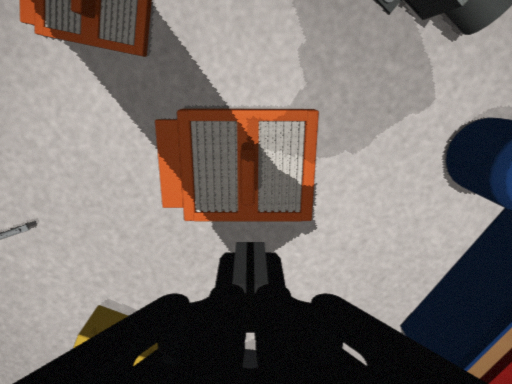

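```bash
python3 - <<'E'
from h import *
from plant import state,grab_frame
c=wcam('w3');s=state();A=np.array(s['eef_rot']);t=np.array(s['ee_pos'])
print(proj([t+A@[0,y,0] for y in(-.03,0,.003,.022)],c))
print(proj(pose([.5538,-.1409,.5287],np.array([(65,-55,18),(65,55,18),(-65,55,18),(-65,-55,18),(-89,45,6),(-89,-45,6),(0,25,52),(0,-25,52)])/1e3),c))
print(c[1]-t, A.T@(c[1]-t))
E
```

```text
[[248.0985 273.581 ]
 [248.2873 242.2654]
 [248.3029 239.6859]
 [248.3908 225.0924]]
[[312.6393 222.1535]
 [320.1575 110.7534]
 [176.927  110.5019]
 [184.3092 222.0473]
 [154.9865 120.2038]
 [162.7079 208.5025]
 [248.5079 150.7207]
 [248.4724 206.4202]]
[-0.0403  0.0695  0.1573] [-0.0804 -0.1572  0.0005]
```

```bash
python3 - <<'E'
from h import *
from plant import grab_frame
T=grab_frame("wrist")["tool_from_camera"];print(T)
K=wcam('w2')[0]
for u,v,h in((152,257,.0427),(130,257,.0427+.0145),(348,257,.0427)):
    d=h/abs((u-K[0,2])/K[0,0]); p=np.array([(u-K[0,2])/K[0,0]*d,-(v-K[1,2])/K[1,1]*d,-d,1]);print((T@p)*1e3)
E
python3 - <<'E'
import cv2
i=cv2.imread('pics/w3.png')[100:300,170:330];cv2.imwrite('pics/w3c.png',cv2.resize(cv2.convertScaleAbs(i,alpha=1.6,beta=30),None,fx=3,fy=3,interpolation=cv2.INTER_CUBIC))
E
```

```text
[[-0.0005 -0.9486 -0.3165 -0.0808]
 [ 0.0002  0.3165 -0.9486 -0.1562]
 [ 1.     -0.0005  0.0001  0.0003]
 [ 0.      0.      0.      1.    ]]
[  -8.221   -27.8181  -42.4151 1000.    ]
[  -1.4227  -15.8003  -56.9148 1000.    ]
[  -8.5118  -28.2427   42.9849 1000.    ]
```

View pics/w3c.png

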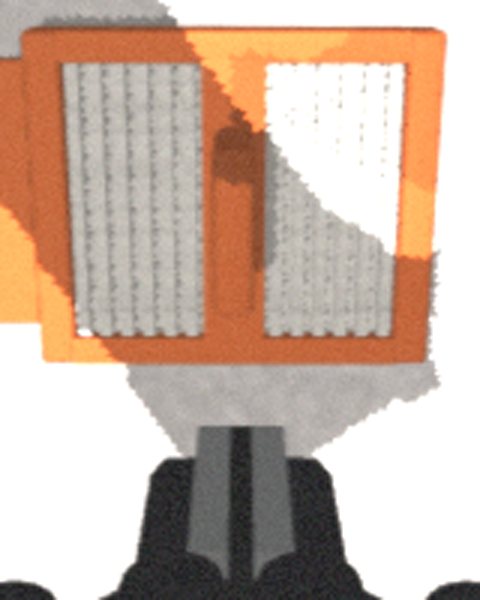

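```bash
python3 - <<'E'
from h import *
from plant import state,grab_frame
s=state();f=grab_frame("scene");c=(f["intrinsics"],f["xyz"],f["attitude"]);A=np.array(s['eef_rot']);t=np.array(s['ee_pos'])
p=proj([t+A@[0,y,0] for y in(-.02,0,.022)],c);print(p)
x,y=p[1].astype(int);i=f["image"][y-60:y+40,x-60:x+60]
i=cv2.resize(cv2.convertScaleAbs(i,alpha=1.8,beta=30),None,fx=5,fy=5,interpolation=cv2.INTER_CUBIC)
for q,col in zip(p,((0,0,255),(0,200,0),(255,0,0))):
    cv2.drawMarker(i,tuple(int(v) for v in ((q-[x-60,y-60]+.5)*5)),col,cv2.MARKER_CROSS,20,1)
cv2.imwrite('pics/s4.png',i)
E
```

```text
[[208.3283 182.3643]
 [209.1245 185.8988]
 [209.9728 189.6651]]
```

View pics/s4.png

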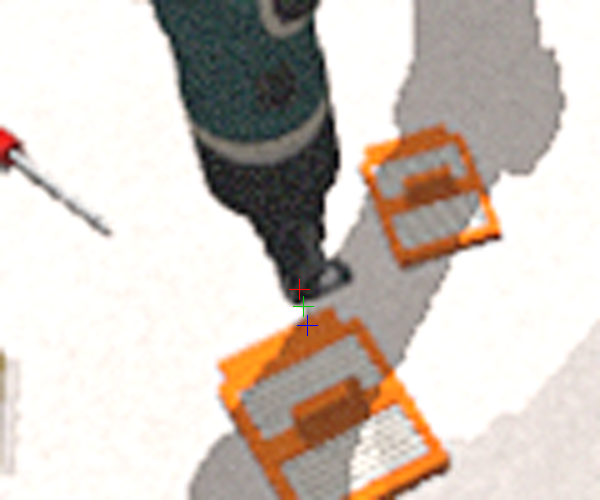

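```bash
python3 -m creep '{"dp":[[0,0,0],[0,0,0],[0,15,0],[0,30,0],[0,30,0],[0,30,0],[0,15,0],[0,10,0],[0,8,0],[0,8,0],[0,7,0],[0,3,0],[0,0,0],[0,0,0]],"rotation":[[0,0,0],[0,0,0],[0,0,0],[0,0,0],[0,0,0],[0,0,0],[0,0,0],[0,0,0],[0,0,0],[0,0,0],[0,0,0],[0,0,0],[0,0,0],[0,0,0]],"jaw":[0.6,0.6,0.6,0.6,0.6,0.6,0.6,0.6,0.6,0.6,0.6,0.6,0.6,0.6]}'; python3 -c "
from h import *;go([.5538,-.1409,.016],30.3)"
```

```text
clock: 6.93
ee_pos: [0.5545, -0.1414, 0.0138]
eef_rot: [[0.506, 0.001, 0.863], [-0.863, -0.0, 0.506], [0.001, -1.0, 0.001]]
force: [0.2, -0.1, -0.2]
gripper_width: 0.0515
t 6.9333 pos [ 0.5545 -0.1414  0.0138] F [ 0.1572 -0.0916 -0.1722] w 0.05147598802190295 q7 62.57191520156617
dp in current axes [-0.7439 -2.1569 -0.3521] in final axes [-0.7447 -2.1562 -0.3546] rot [-0.0413  0.0666  0.0302]
```

```bash
python3 -m creep '{"dp":[[0,-1,0],[0,0,0],[0,0,0],[0,0,0],[0,0,0],[0,0,0],[0,0,0],[0,0,0]],"rotation":[[0,0,0],[0,0,0],[0,0,0],[0,0,0],[0,0,0],[0,0,0],[0,0,0],[0,0,0]],"jaw":[0,0,0,0,0,0,0,0]}'; python3 -c "
from h import *;go([.5538,-.1409,.016],30.3);wrist('w5')"
```

```text
clock: 7.6
ee_pos: [0.5546, -0.1414, 0.0151]
eef_rot: [[0.506, 0.001, 0.863], [-0.863, 0.0, 0.506], [0.001, -1.0, 0.001]]
force: [-1.1, 0.2, 6.5]
gripper_width: 0.0107
t 7.6 pos [ 0.5546 -0.1414  0.0151] F [-1.141   0.1643  6.5102] w 0.01074568925405924 q7 62.53030522286392
dp in current axes [-0.7762 -0.9294 -0.4261] in final axes [-0.7762 -0.9287 -0.4279] rot [-0.053   0.0693  0.0291]
```

```bash
cat >> h.py <<'E'
def back(uv,cam,z):
    K,t,A=cam; uv=np.asarray(uv,float); d=np.c_[(uv[:,0]-K[0,2])/K[0,0],-(uv[:,1]-K[1,2])/K[1,1],-np.ones(len(uv))]@A.T
    return t+d*((z-t[2])/d[:,2])[:,None]
BOX=np.array([.5439,.1258,-.1419])
def target(xt,zt,th,yt=0.,h=.0151,yaw=0.):
    """tongue end (box frame, mm) and tilt rad -> TCP world"""
    c,s=np.cos(th),np.sin(th); o=np.array([xt,zt])/1e3+.089*np.array([c,s])+h*np.array([-s,c])
    return pose(BOX,[[o[0],yt/1e3,o[1]]])[0]
E
python3 - <<'E'
from h import *
for n,c in(('top0',camtop()),('w1',wcam('w1'))):
    i=cv2.imread(f'pics/{n}.png');h=cv2.cvtColor(i,cv2.COLOR_BGR2HSV)
    m=cv2.inRange(h,(22,110,50),(34,255,255))
    nl,L,st,ce=cv2.connectedComponentsWithStats(m)
    e=proj(pose(BOX,[[-.073,0,.058]]),c)[0]
    k=min((j for j in range(1,nl) if st[j,4]>60),key=lambda j:np.hypot(*(ce[j]-e)));
    v,u=np.nonzero(L==k);W=back(np.c_[u,v],c,.058)[:,:2]*1e3
    r=cv2.minAreaRect(W.astype(np.float32));print(n,st[k,4],e,ce[k],r)
    l=(W/1e3-BOX[:2])@np.array([[np.cos(BOX[2]),-np.sin(BOX[2])],[np.sin(BOX[2]),np.cos(BOX[2])]]);print("lip in box frame",l.min(0)*1e3,l.max(0)*1e3,l.mean(0)*1e3)
for a in((-62,75,.25),(-62,46,.25),(-77,42,.25),(-77,40,0)): print(a,target(*a))
go(target(-62,75,.25),-8.13,14.3)
E
```

```text
top0 292 [218.3004 206.6059] [216.7363 207.8836] ((466.7778625488281, 139.46873474121094), (123.32791137695312, 24.214370727539062), 81.33626556396484)
lip in box frame [-90.4022 -59.0775] [-65.7649  64.2307] [-77.7984   4.1246]
w1 2645 [277.5499 198.825 ] [278.3577 192.9592] ((468.7962646484375, 139.23155212402344), (127.6012954711914, 24.99094009399414), 81.31707763671875)
lip in box frame [-88.8839 -61.0267] [-63.2957  66.4603] [-76.3873   4.3598]
(-62, 75, 0.25) [0.5642 0.1229 0.1116]
(-62, 46, 0.25) [0.5642 0.1229 0.0826]
(-77, 42, 0.25) [0.5493 0.125  0.0786]
(-77, 40, 0) [0.5558 0.1241 0.0551]
t 7.65 pos [ 0.5546 -0.1414  0.0151] F [-1.7214 -0.5757  6.1039] w 0.011013201939856453 q7 62.5313674995061
dp in current axes [-223.0835  -96.5439  141.9928] in final axes [-262.9587 -100.4587   -3.1174] rot [13.6954 38.2939 -4.7965]
```

```bash
sed -i 's/^BOX=.*/BOX=np.array([.5442,.1278,-.1513])/' h.py; python3 -m creep '{"dp":[[0,-5,0],[0,-20,0],[0,-30,0],[0,-30,0],[0,-30,0],[0,-10,0],[0,0,0],[0,0,0],[0,0,0],[0,0,0],[0,0,0],[-15,0,0],[-25,0,0],[-30,0,0],[-30,0,0],[-30,0,0],[-30,0,0],[-30,0,0],[-30,0,0],[-20,0,0]],"rotation":[[0,0,0],[0,0,0],[0,0,0],[0,0,0],[0,0,0],[0,6.5,0],[0,6.5,0],[0,6.5,0],[0,6.5,0],[0,6.5,0],[0,6.6,0],[0,0,0],[0,0,0],[0,0,0],[0,0,0],[0,0,0],[0,0,0],[0,0,0],[0,0,0],[0,0,0]],"jaw":[0,0,0,0,0,0,0,0,0,0,0,0,0,0,0,0,0,0,0,0]}'; python3 -c "
from h import *;go(target(-62,75,.25),-8.67,14.3);go(target(-62,75,.25),-8.67,0)"
```

```text
clock: 9.32
ee_pos: [0.59, 0.1, 0.1388]
eef_rot: [[-0.148, -0.001, 0.989], [-0.989, 0.001, -0.148], [-0.001, -1.0, -0.001]]
force: [0.4, 0.1, -2.0]
gripper_width: 0.011
t 9.3167 pos [0.59   0.1    0.1388] F [ 0.4287  0.1414 -1.9607] w 0.011012940059063801 q7 -0.6914817596925057
dp in current axes [-20.6018  27.2436 -28.8473] in final axes [-20.5619  19.1943 -34.7505] rot [14.3785  0.1262 -0.075 ]
t 9.3167 pos [0.59   0.1    0.1388] F [ 0.4287  0.1414 -1.9607] w 0.011012940059063801 q7 -0.6914817596925057
dp in current axes [-20.6018  27.2436 -28.8473] in final axes [-20.5619  27.183  -28.9328] rot [ 0.0785  0.1342 -0.0586]
```

```bash
python3 -m creep '{"dp":[[0,0,-10],[0,0,-14],[0,0,-5],[0,0,0],[0,0,0],[0,0,0],[0,0,0]],"rotation":[[0,0,0],[0,0,0],[4.8,0,0],[4.8,0,0],[4.7,0,0],[0,0,0],[0,0,0]],"jaw":[0,0,0,0,0,0,0]}'; python3 - <<'E'
from h import *
from plant import grab_frame
go(target(-62,75,.25),-8.67,14.3)
f=grab_frame("top");cv2.imwrite("pics/top6.png",f["image"])
E
```

```text
clock: 9.9
ee_pos: [0.5603, 0.1008, 0.1391]
eef_rot: [[-0.151, 0.241, 0.959], [-0.989, -0.037, -0.146], [-0.0, -0.97, 0.244]]
force: [0.4, -0.5, -2.3]
gripper_width: 0.0109
t 9.9 pos [0.5603 0.1008 0.1391] F [ 0.3668 -0.5038 -2.2861] w 0.010890140893571319 q7 -6.650481716588401
dp in current axes [-24.2353  26.739   -6.1774] in final axes [-24.2366  26.7157  -6.2722] rot [ 0.197   0.007  -0.0044]
```

```bash
python3 -m creep '{"dp":[[-12,0,0],[-12,8,-2],[0,8,-2],[0,0,0],[0,0,0]],"rotation":[[0,0,0],[0,0,0],[0,0,0],[0,0,0],[0,0,0]],"jaw":[0,0,0,0,0]}'; python3 - <<'E'
from h import *
from plant import grab_frame
go(target(-62,75,.25),-8.67,14.3)
wrist('w7');f=grab_frame("top");cv2.imwrite("pics/top7.png",f["image"])
e=proj(pose(BOX,[[0,0,.058]]),camtop())[0].astype(int)
a=cv2.resize(f["image"][e[1]-50:e[1]+50,e[0]-40:e[0]+40],None,fx=5,fy=5,interpolation=cv2.INTER_CUBIC)
b=cv2.resize(cv2.imread('pics/w7.png')[:250],(400,195)); 
o=np.zeros((500,800,3),np.uint8);o[:,:400]=cv2.convertScaleAbs(a,alpha=1.5,beta=20);o[:195,400:]=cv2.convertScaleAbs(b,alpha=1.5,beta=20)
cv2.imwrite('pics/c7.png',o);print(e)
# predicted tongue end top corners & lip inner edge from box model at crop px
s=__import__('plant').state();A=np.array(s['eef_rot']);t=np.array(s['ee_pos'])
fx,fy,fz=A[:,2],-A[:,0],-A[:,1];o=t-fz*.0151
for n,P in(('tongue',[(-.089,.045,.006),(-.089,-.045,.006)]),('far',[(.065,.055,.018),(.065,-.055,.018)])):
    W=np.array([o+fx*p[0]+fy*p[1]+fz*p[2] for p in P]);print(n,(proj(W,camtop())-e+[40,50])*5)
print('lip',(proj(pose(BOX,[[-.066,.064,.058],[-.066,-.064,.058]]),camtop())-e+[40,50])*5)
E
```

```text
clock: 10.37
ee_pos: [0.5651, 0.1237, 0.1216]
eef_rot: [[-0.152, 0.242, 0.958], [-0.988, -0.039, -0.147], [0.002, -0.969, 0.245]]
force: [-0.8, -0.4, -2.3]
gripper_width: 0.0106
t 10.3667 pos [0.5651 0.1237 0.1216] F [-0.7967 -0.4361 -2.2684] w 0.01059627889973052 q7 -7.944111527798495
dp in current axes [-0.9551  9.4848 -3.1755] in final axes [-0.9347  9.4808 -3.1936] rot [ 0.1116 -0.022   0.1307]
[221 183]
tongue [[110.5093 328.8655]
 [256.1292 353.4146]]
far [[131.8376  74.967 ]
 [312.3479 104.9591]]
lip [[ 83.0026 339.4864]
 [285.671  373.281 ]]
```

View pics/c7.png

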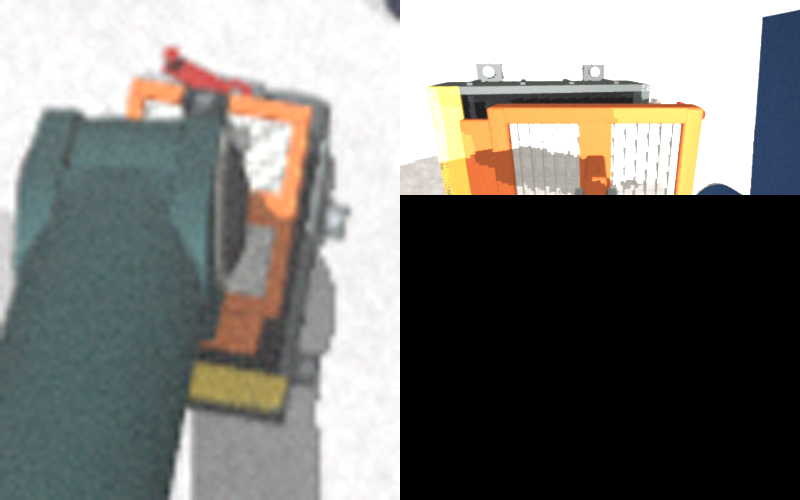

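```bash
python3 -m creep '{"dp":[[-1,8,-2.2],[0,10,-2.7],[0,10,-2.7],[0,7,-2],[0,2.5,-0.6],[0,0,0],[0,0,0]],"rotation":[[0,0,0],[0,0,0],[0,0,0],[0,0,0],[0,0,0],[0,0,0],[0,0,0]],"jaw":[0,0,0,0,0,0,0]}'; python3 - <<'E'
from h import *
go(target(-62,46,.25),-8.67,14.3);go(target(-77,42,.25),-8.67,14.3)
E
```

```text
clock: 11.05
ee_pos: [0.5652, 0.1249, 0.0839]
eef_rot: [[-0.152, 0.244, 0.958], [-0.988, -0.038, -0.147], [0.0, -0.969, 0.247]]
force: [0.6, 0.2, -2.7]
gripper_width: 0.0107
t 11.05 pos [0.5652 0.1249 0.0839] F [ 0.6152  0.2214 -2.7228] w 0.01074991470666832 q7 -5.2020643223246505
dp in current axes [ 0.2856  1.0226 -1.0024] in final axes [ 0.2849  1.0224 -1.0028] rot [ 0.0004 -0.0742  0.0367]
t 11.05 pos [0.5652 0.1249 0.0839] F [ 0.6152  0.2214 -2.7228] w 0.01074991470666832 q7 -5.2020643223246505
dp in current axes [  0.3059   1.1938 -16.5256] in final axes [  0.2852   1.1935 -16.526 ] rot [ 0.0004 -0.0742  0.0367]
```

```bash
python3 -m creep '{"dp":[[0,0.5,-4],[0,0.5,-4],[0,0,-4],[0,0,-3],[0,0,-1.5],[0,0,0],[0,0,0]],"rotation":[[0,0,0],[0,0,0],[0,0,0],[0,0,0],[0,0,0],[0,0,0],[0,0,0]],"jaw":[0,0,0,0,0,0,0]}'; python3 - <<'E'
from h import *
go(target(-77,42,.25),-8.67,14.3);go(target(-77,41,.12),-8.67,6.9);go(target(-77,40,0),-8.67,0)
E
```

```text
clock: 11.63
ee_pos: [0.5496, 0.1278, 0.0792]
eef_rot: [[-0.151, 0.245, 0.958], [-0.988, -0.037, -0.147], [-0.0, -0.969, 0.247]]
force: [0.5, 0.0, -2.9]
gripper_width: 0.0106
t 11.6333 pos [0.5496 0.1278 0.0792] F [ 0.5387  0.0004 -2.9313] w 0.01059276880729953 q7 -5.765685827337519
dp in current axes [ 0.801   0.5226 -0.0016] in final axes [ 0.801   0.5226 -0.002 ] rot [-0.0214 -0.0426 -0.0028]
t 11.6333 pos [0.5496 0.1278 0.0792] F [ 0.5387  0.0004 -2.9313] w 0.01059276880729953 q7 -5.765685827337519
dp in current axes [ 0.8008 13.1563  0.9581] in final axes [ 0.8009 12.9224  2.6488] rot [-7.4214 -0.0423 -0.0056]
t 11.6333 pos [0.5496 0.1278 0.0792] F [ 0.5387  0.0004 -2.9313] w 0.01059276880729953 q7 -5.765685827337519
dp in current axes [ 0.8017 24.9487  0.4737] in final axes [ 0.8008 24.0564  6.6298] rot [-14.3214  -0.042   -0.0081]
```

```bash
python3 -m creep '{"dp":[[0,3.2,0.4],[0,3.2,0.4],[0,3.2,0.4],[0,3.2,0.4],[0,2.9,0.4],[0,0,0]],"rotation":[[-1.8,0,0],[-1.8,0,0],[-1.8,0,0],[-1.8,0,0],[-1.8,0,0],[0,0,0]],"jaw":[0,0,0,0,0,0]}'; python3 - <<'E'
from h import *
go(target(-77,40,0),-8.67,0)
E
```

```text
clock: 12.13
ee_pos: [0.5561, 0.1262, 0.064]
eef_rot: [[-0.153, 0.092, 0.984], [-0.988, -0.015, -0.152], [0.0, -0.996, 0.094]]
force: [1.7, -0.6, -1.5]
gripper_width: 0.0109
t 12.1333 pos [0.5561 0.1262 0.064 ] F [ 1.6891 -0.5522 -1.5066] w 0.010932056209380318 q7 -2.5309553498347386
dp in current axes [ 0.2088  8.8371 -0.849 ] in final axes [ 0.2111  8.8777 -0.0184] rot [-5.3719 -0.1169  0.0204]
```

```bash
python3 -m creep '{"dp":[[0,3,-0.2],[0,3,-0.1],[0,2.5,0],[0,0,0],[0,0,0]],"rotation":[[-1.8,0,0],[-1.8,0,0],[-1.75,0,0],[0,0,0],[0,0,0]],"jaw":[0,0,0,0,0]}'; python3 - <<'E'
from h import *
go(target(-77,40,0),-8.67,0);wrist('w8')
E
```

```text
clock: 12.55
ee_pos: [0.5549, 0.1265, 0.0554]
eef_rot: [[-0.152, 0.001, 0.988], [-0.988, -0.0, -0.152], [0.0, -1.0, 0.001]]
force: [-0.7, 0.7, -2.7]
gripper_width: 0.011
t 12.55 pos [0.5549 0.1265 0.0554] F [-0.6646  0.6689 -2.6855] w 0.010988713866541622 q7 -1.2866632218249359
dp in current axes [0.3328 0.2694 1.2584] in final axes [0.3347 0.2685 1.2581] rot [-0.0335 -0.0804  0.0206]
```

View pics/w8.png

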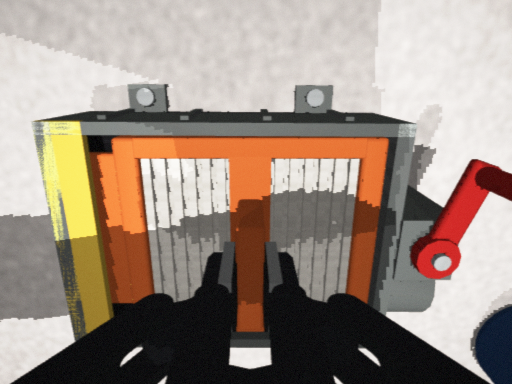

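```bash
python3 -m creep '{"dp":[[0,0.7,0.5],[0,0.7,0.3],[0,0.7,0],[0,0,0],[0,0,0]],"rotation":[[0,0,0],[0,0,0],[0,0,0],[0,0,0],[0,0,0]],"jaw":[0,0,0,0,0]}'
```

```text
clock: 13.02
ee_pos: [0.5545, 0.1269, 0.055]
eef_rot: [[-0.152, -0.002, 0.988], [-0.988, 0.002, -0.152], [-0.001, -1.0, -0.002]]
force: [-6.6, -0.9, 13.2]
gripper_width: 0.0105
```

```bash
python3 -m creep '{"dp":[[0,-0.5,0],[0,0,0],[0,0,0],[0,0,0],[0,0,0],[0,-5,0],[0,-10,0],[0,-25,0],[0,-25,0],[0,-25,0],[0,-10,0],[0,0,0]],"rotation":[[0,0,0],[0,0,0],[0,0,0],[0,0,0],[0,0,0],[0,0,0],[0,0,0],[0,0,0],[0,0,0],[0,0,0],[0,0,0],[0,0,0]],"jaw":[0.2,0.3,0.4,0.5,0.5,0.5,0.5,0.5,0.5,0.5,0.5,0.5]}'; python3 - <<'E'
from h import *
from plant import state
wrist('w9');c=wcam('w9')
i=cv2.imread('pics/w9.png');h=cv2.cvtColor(i,cv2.COLOR_BGR2HSV)
m=cv2.inRange(h,(0,150,40),(4,255,255))|cv2.inRange(h,(174,150,40),(180,255,255))
n,L,st,ce=cv2.connectedComponentsWithStats(m);print(st[1:][st[1:,4]>50])
F=pose(BOX,np.array([(77,55,58),(77,-55,58),(-53,55,58),(-53,-55,58),(80,58,58),(104,0,67)])/1e3);print(proj(F,c))
for a in(1.7,1.8,1.9,2.0): print(a,proj(pose(BOX,[[.104-.044*np.cos(a),.044*np.sin(a),.092]]),c))
go([.5549,.1265,.14],-8.67)
E
```

```text
clock: 14.02
ee_pos: [0.5574, 0.127, 0.1569]
eef_rot: [[-0.152, 0.004, 0.988], [-0.988, 0.003, -0.152], [-0.003, -1.0, 0.004]]
force: [0.2, 0.5, -0.2]
gripper_width: 0.0428
[[ 348  132   62   75 1600]]
[[332.8061 120.1448]
 [322.8695 250.157 ]
 [160.9677 120.3331]
 [171.8006 250.5357]
 [337.0883 116.0926]
 [364.5387 192.7623]]
1.7 [[392.3755 142.731 ]]
1.8 [[398.6512 143.8854]]
1.9 [[404.6712 145.6699]]
2.0 [[410.3662 148.0603]]
t 14.0667 pos [0.5561 0.127  0.155 ] F [-0.1862 -0.5736 -0.2218] w 0.04252476842266605 q7 -6.4939391010072685
dp in current axes [ 0.709  15.0161 -1.1724] in final axes [ 0.6807 15.0189 -1.1535] rot [-0.0743 -0.0504 -0.1039]
```

View pics/w9.png

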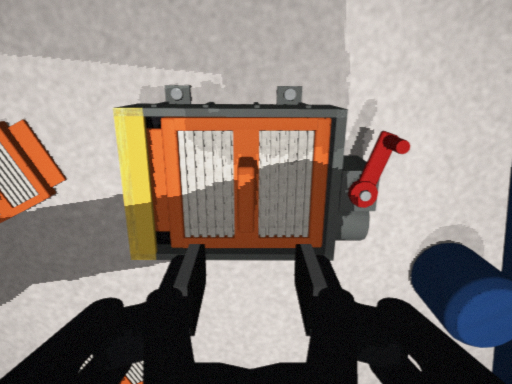

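```bash
cat >> h.py <<'E'
def knob(a,z): return pose(BOX,[[.104-.044*np.cos(a),.044*np.sin(a),z]])[0]
def kdir(a): return np.degrees(BOX[2]+np.arctan2(np.cos(a),np.sin(a)))
E
python3 -c "
from h import *
print(knob(1.87,.13),kdir(1.87),knob(0,.066),kdir(0));go(knob(1.87,.13),kdir(1.87))"
```

```text
[0.6662 0.1517 0.13  ] -25.8119591297933 [0.6035 0.1188 0.066 ] 81.33114855967065
t 14.0667 pos [0.5561 0.127  0.155 ] F [-0.1862 -0.5736 -0.2218] w 0.04252476842266605 q7 -6.4939391010072685
dp in current axes [-41.0859  25.2296 104.9726] in final axes [-70.1758  25.0189  88.2793] rot [-0.0582 17.0915 -0.1142]
```

```bash
python3 -m creep '{"dp":[[0,0,0],[0,0,0],[0,0,0],[-10,0,13],[-20,0,25],[-20,0,25],[-15,0,18],[-5,5,7],[0,10,0],[0,7,0],[0,0,0],[0,0,0]],"rotation":[[0,5.7,0],[0,5.7,0],[0,5.7,0],[0,0,0],[0,0,0],[0,0,0],[0,0,0],[0,0,0],[0,0,0],[0,0,0],[0,0,0],[0,0,0]],"jaw":[0.5,0.5,0.5,0.5,0.5,0.5,0.5,0.5,0.5,0.5,0.5,0.5]}'; python3 - <<'E'
from h import *
go(knob(1.87,.13),kdir(1.87));wrist('w10');c=wcam('w10')
i=cv2.imread('pics/w10.png');h=cv2.cvtColor(i,cv2.COLOR_BGR2HSV)
m=cv2.inRange(h,(0,150,40),(5,255,255))|cv2.inRange(h,(174,150,40),(180,255,255))
n,L,st,ce=cv2.connectedComponentsWithStats(m)
for k in range(1,n):
    if st[k,4]>50:
        v,u=np.nonzero(L==k);print(st[k],"lowest-u/v extremes",[(u[j],v[j]) for j in(u.argmin(),u.argmax(),v.argmin(),v.argmax())])
for a in(1.77,1.87,1.97): print(a,proj([knob(a,.092),knob(a,.067)],c))
print(proj(pose(BOX,[[.104,0,.067]]),c))
E
```

```text
clock: 15.07
ee_pos: [0.6633, 0.1508, 0.1305]
eef_rot: [[-0.436, -0.004, 0.9], [-0.9, -0.0, -0.436], [0.002, -1.0, -0.003]]
force: [0.2, 0.1, 0.7]
gripper_width: 0.0428
t 15.0667 pos [0.6633 0.1508 0.1305] F [0.1748 0.1159 0.7035] w 0.04281849640418679 q7 -19.83517543778882
dp in current axes [-2.0702  0.513   2.2214] in final axes [-2.0672  0.5245  2.2216] rot [ 0.1914 -0.0522  0.1135]
[ 238  193   29   78 1483] lowest-u/v extremes [(np.int64(238), np.int64(253)), (np.int64(266), np.int64(257)), (np.int64(246), np.int64(193)), (np.int64(249), np.int64(270))]
1.77 [[245.5813 213.9433]
 [246.1267 200.458 ]]
1.87 [[252.5247 213.6266]
 [252.3654 200.1686]]
1.97 [[259.4675 213.9545]
 [258.6035 200.4664]]
[[252.2485 255.6293]]
```

```bash
python3 - <<'E'
from h import *
i=cv2.imread('pics/w10.png');h=cv2.cvtColor(i,cv2.COLOR_BGR2HSV)
m=(cv2.inRange(h,(0,150,40),(5,255,255))|cv2.inRange(h,(174,150,40),(180,255,255)))[:,235:270]
for v in range(192,272,4):
    u=np.nonzero(m[v])[0]+235; print(v,u.min() if len(u) else None,u.max() if len(u) else None)
E
```

```text
192 None None
196 245 263
200 245 262
204 245 262
208 244 262
212 244 262
216 244 262
220 244 262
224 244 262
228 243 261
232 243 261
236 244 261
240 243 261
244 243 261
248 240 263
252 239 265
256 238 265
260 238 265
264 240 263
268 243 260
```

```bash
python3 -m creep '{"dp":[[-2,8,2],[0,15,0],[0,15,0],[0,12,0],[0,8,0],[0,4,0],[0,2,0],[0,0,0],[0,0,0],[0,0,0],[0,0,0]],"rotation":[[0,0,0],[0,0,0],[0,0,0],[0,0,0],[0,0,0],[0,0,0],[0,0,0],[0,0,0],[0,0,0],[0,0,0],[0,0,0]],"jaw":[0.5,0.5,0.5,0.5,0.5,0.5,0.5,0.2,0.2,0.2,0.2]}'; python3 - <<'E'
from h import *
go(knob(1.88,.066),kdir(1.88));wrist('w11')
E
```

```text
clock: 16.03
ee_pos: [0.6683, 0.1524, 0.0685]
eef_rot: [[-0.436, 0.0, 0.9], [-0.9, 0.001, -0.436], [-0.001, -1.0, 0.0]]
force: [-0.4, 0.6, 0.2]
gripper_width: 0.0175
t 16.0333 pos [0.6683 0.1524 0.0685] F [-0.3981  0.6444  0.1923] w 0.01746409343768488 q7 -17.8274819831477
dp in current axes [ 1.4644  2.4619 -1.1638] in final axes [ 1.4741  2.4629 -1.1495] rot [-0.0012  0.5578 -0.0349]
```

View pics/w11.png

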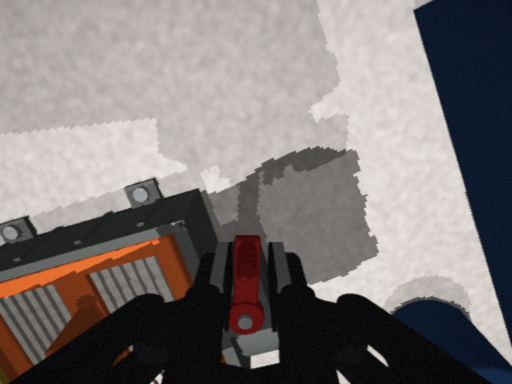

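```bash
python3 -m creep '{"dp":[[1,2,-2],[0.12,0,-2.3],[0.24,0,-4.6],[0.24,0,-4.6],[0.24,0,-4.6],[0.24,0,-4.6],[0.24,0,-4.6],[0.24,0,-4.6],[0.24,0,-4.6]],"rotation":[[0,0,0],[0,-3,0],[0,-6,0],[0,-6,0],[0,-6,0],[0,-6,0],[0,-6,0],[0,-6,0],[0,-6,0]],"jaw":[0.2,0.2,0.2,0.2,0.2,0.2,0.2,0.2,0.2]}'; python3 - <<'E'
from h import *
from plant import state
s=state();z=np.array(s['eef_rot'])[:,2];d=np.degrees(np.arctan2(z[1],z[0]));a=np.pi/2-np.radians(d)+BOX[2]
print("tool angle as clip a",a);go(knob(a,.066),d)
wrist('w12');c=wcam('w12')
i=cv2.imread('pics/w12.png');h=cv2.cvtColor(i,cv2.COLOR_BGR2HSV)
m=cv2.inRange(h,(0,150,30),(5,255,255))|cv2.inRange(h,(174,150,30),(180,255,255))
for v in range(230,340,8):
    u=np.nonzero(m[v,200:300])[0]+200; print(v,len(u),u.min() if len(u) else None,u.max() if len(u) else None)
E
```

```text
clock: 16.83
ee_pos: [0.6318, 0.1545, 0.066]
eef_rot: [[0.334, -0.0, 0.943], [-0.943, 0.001, 0.334], [-0.0, -1.0, 0.0]]
force: [0.1, 0.2, -0.5]
gripper_width: 0.0168
tool angle as clip a 1.079384824653094
t 16.8333 pos [0.6318 0.1545 0.066 ] F [ 0.1348  0.2187 -0.5415] w 0.016767515918159535 q7 19.74463824186822
dp in current axes [ 0.9926 -0.0204  0.1995] in final axes [ 0.9926 -0.0199  0.1995] rot [-0.0087  0.     -0.0285]
230 0 None None
238 25 245 269
246 25 244 268
254 25 243 267
262 26 242 267
270 28 241 268
278 28 240 267
286 26 239 264
294 25 238 262
302 30 233 262
310 36 230 265
318 24 229 266
326 19 231 263
334 15 241 255
```

```bash
python3 -m creep '{"dp":[[1.2,0,-4.6],[0.24,0,-4.6],[0.24,0,-4.6],[0.24,0,-4.6],[0.24,0,-4.6],[0.24,0,-4.6],[0.24,0,-4.6],[0.24,0,-4.6],[0.24,0,-4.6],[0.24,0,-4.6],[0,0,-2.5],[0,0,-1],[0,0,0]],"rotation":[[0,-6,0],[0,-6,0],[0,-6,0],[0,-6,0],[0,-6,0],[0,-6,0],[0,-6,0],[0,-6,0],[0,-6,0],[0,-6,0],[0,-2,0],[0,0,0],[0,0,0]],"jaw":[0.2,0.2,0.2,0.2,0.2,0.2,0.2,0.2,0.2,0.2,0.2,0.2,0.2]}'; python3 - <<'E'
from h import *
go(knob(0,.066),kdir(0))
E
```

```text
clock: 17.97
ee_pos: [0.6029, 0.1161, 0.0659]
eef_rot: [[0.988, -0.001, 0.157], [-0.157, 0.0, 0.988], [-0.001, -1.0, -0.0]]
force: [0.7, 0.5, 0.6]
gripper_width: 0.0171
t 17.9667 pos [0.6029 0.1161 0.0659] F [0.6719 0.5345 0.593 ] w 0.01709332788356143 q7 73.45669400809736
dp in current axes [ 0.2394 -0.1468  2.7191] in final axes [ 0.2561 -0.1466  2.7176] rot [ 0.0001 -0.3493 -0.0499]
```

Push further until the stop gives force.

```bash
python3 -m creep '{"dp":[[0,0,-1],[0,0,-1],[0,0,-1],[0,0,0]],"rotation":[[0,0,0],[0,0,0],[0,0,0],[0,0,0]],"jaw":[0.2,0.2,0.2,0.2]}'
```

```text
clock: 18.3
ee_pos: [0.6026, 0.1148, 0.0659]
eef_rot: [[0.988, -0.0, 0.153], [-0.153, 0.001, 0.988], [-0.0, -1.0, 0.001]]
force: [0.9, 3.5, 0.1]
gripper_width: 0.0172
```

```bash
python3 -m creep '{"dp":[[0,0,-1],[0,0,-1],[0,0,0]],"rotation":[[0,0,0],[0,0,0],[0,0,0]],"jaw":[0.2,0.2,0.2]}'; python3 -m creep '{"dp":[[0,0,3],[0,0,2.5],[0,0,0],[0,0,0],[0,-5,0],[0,-10,0],[0,-25,0],[0,-30,0],[0,-30,0],[0,-20,0],[0,0,0],[0,0,0]],"rotation":[[0,0,0],[0,0,0],[0,0,0],[0,0,0],[0,0,0],[0,0,0],[0,0,0],[0,0,0],[0,0,0],[0,0,0],[0,0,0],[0,0,0]],"jaw":[0.2,0.2,0.3,0.3,0.3,0.3,0.3,0.3,0.3,0.3,0.3,0.3]}'; python3 - <<'E'
from h import *
from plant import state
go(knob(0,.18),kdir(0));wrist('w13');c=wcam('w13')
i=cv2.imread('pics/w13.png');h=cv2.cvtColor(i,cv2.COLOR_BGR2HSV)
m=cv2.inRange(h,(0,150,30),(5,255,255))|cv2.inRange(h,(174,150,30),(180,255,255))
n,L,st,ce=cv2.connectedComponentsWithStats(m);k=1+st[1:,4].argmax();print(st[k])
v,u=np.nonzero(L==k);W=back(np.c_[u,v],c,.067)[:,:2]-BOX[:2];cs,sn=np.cos(BOX[2]),np.sin(BOX[2])
l=W@np.array([[cs,-sn],[sn,cs]])*1e3;print("red in box frame",l.min(0),l.max(0))
for x in range(50,115,10):
    q=l[abs(l[:,0]-x)<3,1]; print(x,q.min() if len(q) else None,q.max() if len(q) else None)
mo=cv2.inRange(h,(6,130,40),(18,255,255));n,L,st,ce=cv2.connectedComponentsWithStats(mo)
for z in(.058,):
  F=pose(BOX,np.array([(77,55,58),(77,-55,58),(-53,55,58),(-53,-55,58)])/1e3);print(proj(F,c))
e=proj(pose(BOX,[[12,0,58]])/1e3 if 0 else pose(BOX,[[-.04,.05,.058]]),c)[0];k=L[int(e[1]),int(e[0])];print(k,st[k] if k else None)
E
```

```text
clock: 18.55
ee_pos: [0.6025, 0.1145, 0.066]
eef_rot: [[0.988, 0.001, 0.152], [-0.152, 0.003, 0.988], [0.0, -1.0, 0.003]]
force: [1.5, 8.2, -2.2]
gripper_width: 0.0171
clock: 19.55
ee_pos: [0.6039, 0.1168, 0.1881]
eef_rot: [[0.988, 0.003, 0.154], [-0.154, 0.001, 0.988], [0.003, -1.0, 0.002]]
force: [-0.6, 0.2, -0.5]
gripper_width: 0.0259
t 19.55 pos [0.6039 0.1168 0.1881] F [-0.5812  0.1775 -0.4657] w 0.025858331218587684 q7 71.90505627630992
dp in current axes [-0.7517  8.1421  1.8484] in final axes [-0.7237  8.1413  1.8634] rot [-0.0883 -0.19    0.1536]
[240 170  24  65 995]
red in box frame [ 52.3345 -11.076 ] [113.1049   9.9094]
50 -0.07114428349417376 3.3771047807141885
60 -7.050960156789897 6.0223230760267
70 -8.01765851819319 6.082604238693714
80 -7.223849082118751 6.13293426180542
90 -7.305039279933295 6.172725169047727
100 -11.027101101539149 8.989718149484267
110 -10.185134658337137 8.134871392000436
[[312.365  193.5342]
 [191.683  193.9051]
 [321.828   37.05  ]
 [181.9736  37.4674]]
1 [  186    18   139   175 11343]
```

```bash
python3 -c "
from plant import sign_off;print(sign_off())"
```

```text
the job is handed in; nothing more can be done
None
```

The filter is hooked under the yellow lip and lying flat in the airbox. The red clip is turned fully over it, and I handed the job in at about 19.6 s of the 46 s; sign-off reports no verdict.

**What I did**
- **Grasp:** The first grasp closed on nothing. The camera pictures showed the fingertips sitting roughly 25–40 mm short of the stated position. I went about 30 mm lower and gripped the rib.
- **Fitting:** I tilted the filter 0.25 rad and slid its tongue under the lip without contact. I then lowered it in small steps, fully held, until the ledge pushed back with about 13 N, and released it.
- **Clip:** I held the knob loosely between the fingers, swung it round its axis to the stop, backed off and lifted clear.

**Last checks**
- **Filter:** After release, its edges in the wrist picture were within about 2–3 pixels of where a flush, home position should be. After the clip was closed, a coarser check of the orange outline agreed within 3–4 pixels.
- **Clip:** The bar lay parallel to the airbox's x axis, pointing to −x, so its angle is about 0. The stop pushed back with 3.5 N, then 8 N.
- **Robot:** The gripper is about 0.19 m up with no contact force.
- **Bystanders:** I did not re-measure their positions. No unexpected contact force showed in the readings I took.

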